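# Prop the overhanging amplifier with the swing-out screw jack

### The arm

A 6-joint arm with a two-finger parallel gripper is mounted at the origin on the work surface. World frame = base frame: x ahead of the robot, y to its left, z up, the work surface at z = 0. Lengths are in m, angles in degrees, forces in N, time in s.
With the tool pointing down it reaches from about 0.325 to 0.775 m from the base axis. Payload 5.5 kg.
Tool frame: the origin (TCP) lies at the centre of the arm's flange, where the gripper is bolted on; the fingertips stand 182 mm ahead of it and the grasp point (between the pads) lies 163 mm ahead of it; z points along the fingers, y is the direction in which the jaws open and shut (so a half turn about z gives the same grasp; the last joint's range is limited). The gripper opens to 88 mm and grips with 3 to 60 N. Pads are 20 mm wide; open, the fingers measure 115 mm over their backs; the gripper's body (75 mm by 178 mm) begins 61 mm behind the grasp point.
Start: joints at [-74.181, 5.22, 70.514, -0, 104.267, -3.249], TCP at [0.196, -0.567, 0.405] pointing down, gripper open.
Joint ranges: [-164.24, 164.24], [-49.07, 125.15], [9.68, 141.18], [-86.29, 266.29], [3.28, 154.24], [-151.56, 151.56]. Speed limits (degrees/s): [147.25, 147.25, 172.46, 180, 180, 180].

### API

Orientations are given as [roll, pitch, yaw] about the fixed x, y, z axes, in that order (R = Rz(yaw) Ry(pitch) Rx(roll)).
In Python, from station import r gives the robot as it stands. The module is installed in compiled form; this text tells all that it offers. Calls block until the motion is done:
- r.reach(position, orientation): joint-space move of the TCP to a pose.
- r.servo_line(position, rotation=None, speed=0.15): straight line of the TCP; rotation=None keeps the orientation; speed is the mean speed in m/s.
- r.move_joints(angles): joint-space move.
- r.let_go() and r.grab(squeeze=None): open the fingers fully, or close them until they stop; squeeze is the grip in N (None keeps the last).
- r.wait(seconds).
- r.inverse_kinematics(position, orientation): joint angles nearest the present ones, or None.
- r.sense(): the state.
- r.snapshot(name): name is "scene" or "top" or "wrist"; returns a dict with "frame" (384x512x3 uint8, red, green, blue), "fx", "fy", "cx", "cy" (pixels), "dist_coeffs" ([k1, k2, p1, p2, k3] as OpenCV has them; the pictures are not rectified), "R" (3x3) and "t" (3): a world point X has camera coordinates R X + t. Camera axes: x right, y down, z forward; pixel columns grow to the right and rows downward; lengths in m; the calibration is good to about 2 mm. A picture is of the moment at which its call begins. There is no depth.
A pose or a line that the arm cannot do raises r.IKError and nothing moves.
- r.hand_in(): hands the job in, once; it reports no verdict.
The state is a dict: "clock": time; "joints": joint angles; "joint_vel": joint speeds; "joint_torque": joint torques, N m; "tcp_pos": TCP position; "orientation": TCP orientation; "contact_force": force on the tool from outside, world axes, zero at the start; "torque": the same for the moment, N m; "opening": finger opening in m.
Only numpy, scipy, OpenCV 4.12 (cv2) and the standard library are available. Lean on these libraries where they do the work, as an engineer would, in place of code of your own. Each camera call takes 0.05 s, during which the arm holds its last target.

### The job

One end of the silver amplifier hangs out over the edge of its plywood riser and needs propping. Push the dark wooden jack board round on its pin until the board is square with the amplifier and the jack stands under the overhanging end, then turn the red knob clockwise until the jack's platform just touches the amplifier's underside: it must really touch, but lift that end by no more than about 2 mm. Leave the amplifier where it is, do not disturb the flashlight, carton or multimeter, and let go.

Things in the scene. Friction and masses are not known exactly. Their poses are not given: they have to be found in the camera images.
- amp: Silver hi-fi amplifier, loose, 1.6 to 2.5 kg, a box 180 (its x) x 360 (its y) x 70 mm (z). Origin: centre of its underside, 120 mm above the table. It rests on the plywood riser; its -y end overhangs the riser's edge by about 150 mm. Front panel faces its -x, towards the robot.
- amp_under (a point): Point on the amplifier's flat underside, in the middle of the overhanging part (115 mm along the amplifier's -y from its centre, at the underside); axes as the amplifier's. The jack's platform centre belongs under it.
- riser: Fixed plywood riser under the amplifier, 120 mm high, 180 (x) x 200 mm (y). Origin on the table; the riser spans y -30 to +170 mm and x -90 to +90 mm in its own frame.
- jack_board (a joint): Swing of the jack board about its pin, rad, counter-clockwise from above positive. At 0 it is square with the riser (the amplifier stands up to 0.04 rad off the riser's heading); it starts swung out (0.25 to 0.65) and is pushed back clockwise. It needs about 1.2 N m and stays where left; no stop at 0.
- board_pin (a point): The fixed pin at the board's far inner corner, at the board's top face (25 mm above the table). Axes turn with the board: x along its length away from the knob end, y across it towards the riser. Board: dark wood, 280 x 125 x 25 mm thick, lying flat on the table, spanning x -270 to +10 and y -115 to +10 mm from the pin.
- push_corner (a point): The board's corner diagonally opposite the pin (knob end, outer side; 270 mm and 115 mm from the pin along board x and y), half-way up the board's 25 mm thick edge. Axes as board_pin. Push the long outer side (facing board -y) near here in the board's +y direction to swing the jack in.
- platform: The jack's aluminium top plate, 100 x 100 x 8 mm, on scissor arms, 60 mm along board -x and 60 mm along board -y from the pin. Origin: centre of its top face; axes as the board's. Rises 8 mm per rad of knob; starts 10 to 24 mm below the amplifier's underside and can rise about 43 mm from its lowest.
- platform_top (a point): Centre of the platform's top face; axes as the board's.
- knob (a joint): Knob angle, rad, 0 to 5.4, growing as the knob is turned clockwise (seen looking at the knob along its axis). Platform rises 8 mm per rad. Needs about 0.2 N m (up to 0.35 once it bears on the amplifier) and holds its height when released. Starts between 0 and 1.7.
- knob_grip (a point): Middle of the knob's red bar. z: knob axis, outwards, 35 degrees from vertical, leaning to board -x (roughly to the robot); x: along the bar, turns with it; at joint 0 the bar lies in the plane of board x and vertical. Bar 60 long (x), 16 wide (y), 30 mm tall: from 20 mm below this point (black disc, 64 mm diameter) to 10 mm above. It sits on a grey gearbox 56 mm wide at the board's end.
- flashlight: Bystander: black flashlight standing upright on its head, 50 mm diameter at the foot, 130 mm tall. Origin: centre of its foot.
- carton: Bystander: small carton, 55 (x) x 110 (y) x 85 mm tall. Origin: centre of its underside.
- meter: Bystander: grey multimeter lying flat, 90 (x) x 150 (y) x 35 mm, 42 mm with its dial. Origin: centre of its underside.

How it is judged (in metres and radians):
On the way, in this order (a step that is already met when the one before it is completed fails the run):
1. the jack board is square with the amplifier (within 0.08 rad), the platform's centre under the overhang point within 30 mm, and the platform not yet touching (angle between the x axis of platform_top and the x axis of amp_under, either way round below 0.08 rad and horizontal distance between platform_top and amp_under below 0.03 m and contact force between platform and amp below 0.2 N and distance between platform_top and amp_under above 0.005 m), for 0.2 s.
2. the platform touches the amplifier's underside (angle between the x axis of platform_top and the x axis of amp_under, either way round below 0.08 rad and horizontal distance between platform_top and amp_under below 0.03 m and contact force between platform and amp above 0.5 N), for 0.2 s.
At the end, for the whole second after the job is handed in: Board square with amplifier within 0.08 rad, platform centre within 30 mm of the overhang point; platform presses the underside over 0.5 N, lifting it under 3.5 mm; amplifier within 10 mm of its start, at rest; bystanders upright within 20 mm of their starts (all of step 2 and height (world z) of amp_under below 0.1235 m and distance of amp from where it was at the start of the episode below 0.01 m and velocity of joint knob between -0.05 and 0.05 rad/s and linear speed of amp below 0.01 m/s and distance of each of flashlight, carton, meter from where it was at the start of the episode below 0.02 m and angle between each of flashlight, carton, meter's own z axis and vertical below 0.1 rad); the robot touches nothing.
It fails at once if the amplifier's overhanging end is lifted more than 7 mm or drops (height (world z) of amp_under above 0.127 m or height (world z) of amp_under below 0.113 m).
It fails at once if the amplifier is shoved more than 15 mm (distance of amp from where it was at the start of the episode above 0.015 m).
It fails at once if the flashlight is knocked over or shoved more than 25 mm (distance of flashlight from where it was at the start of the episode above 0.025 m or angle between flashlight's own z axis and vertical above 0.35 rad).
It fails at once if the carton is knocked over or shoved more than 25 mm (distance of carton from where it was at the start of the episode above 0.025 m or angle between carton's own z axis and vertical above 0.35 rad).
It fails at once if the multimeter is knocked over or shoved more than 25 mm (distance of meter from where it was at the start of the episode above 0.025 m or angle between meter's own z axis and vertical above 0.35 rad).
It also fails if it takes over 72 s, if anything falls off the work surface, if the arm or the gripper's body presses on something with over 40 N, if the wrist force passes 120 N, or if a joint passes its speed limit or range.

## Working session

There is one attempt and no reset: what is moved stays moved. The work goes in short steps, each a Python script; the robot and the scene stay as the last script left them, time stands still between calls to the robot, and variables do not carry over. Pictures are saved under pics/ and viewed, and the job is handed in when it is done.

```bash
mkdir -p pics; ls; python3 - <<'E'
from station import r
import cv2
for n in("scene","top","wrist"):
    s=r.snapshot(n); cv2.imwrite(f"pics/{n}0.png",s["frame"][:,:,::-1])
    print(n,s["fx"],s["cx"],s["cy"],s["dist_coeffs"],(-s["R"].T@s["t"]).round(3),s["R"].round(3).tolist())
print(r.sense())
E
```

```text
pics
scene 385.5530091088068 253.965116678934 186.8156238720927 [-0.13443937  0.          0.          0.          0.        ] [0.28  0.039 0.884] [[-0.23, -0.973, 0.003], [-0.918, 0.216, -0.332], [0.323, -0.079, -0.943]]
top 393.0866873627895 255.05951616083917 188.93688780944953 [0.01760615 0.         0.         0.         0.        ] [0.367 0.003 1.175] [[-0.018, -1.0, 0.018], [-0.983, 0.015, -0.184], [0.184, -0.021, -0.983]]
wrist 341.6907335486177 250.65867557900395 197.23980185414413 [-0.05397193  0.          0.          0.          0.        ] [ 0.261 -0.545  0.383] [[0.328, -0.945, -0.002], [-0.914, -0.318, 0.251], [-0.238, -0.08, -0.968]]
{'clock': 0.15, 'joints': array([-7.41807996e+01,  5.25323011e+00,  7.05629668e+01, -4.60820216e-04,
        1.04267643e+02, -3.24994554e+00]), 'joint_vel': array([ 0.08201723, -0.04477321, -0.18542   ,  0.05310222, -0.00102221,
       -0.01572248]), 'joint_torque': array([ 2.55297971e-03, -4.47043097e+01, -4.06906593e+01,  6.99248048e-02,
        2.73991562e-02, -9.89842874e-05]), 'tcp_pos': array([ 0.19602383, -0.56712967,  0.40379631]), 'orientation': array([-1.79916270e+02, -4.30697763e-03,  1.90690295e+01]), 'contact_force': array([-0.23327568,  0.40167392,  0.07693206]), 'torque': array([-0.05897619, -0.0317797 ,  0.01154388]), 'opening': 0.0878234229672905}
```

View pics/scene0.png

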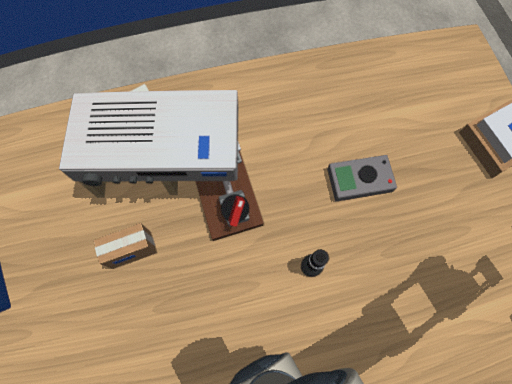

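View pics/top0.png

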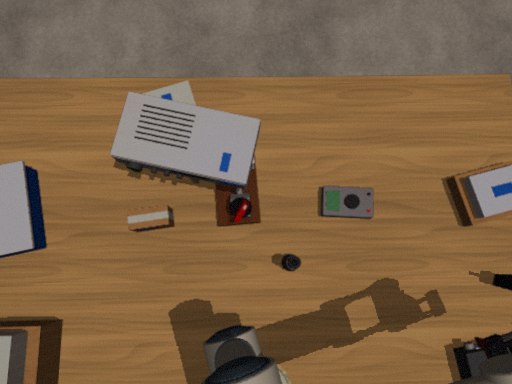

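View pics/wrist0.png

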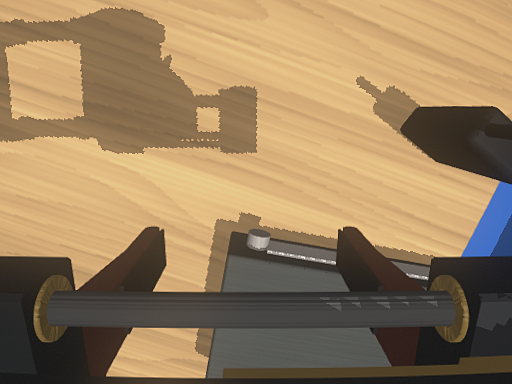

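```bash
cat > h.py <<'E'
import numpy as np, cv2
def ray(s,uv):
    K=np.array([[s["fx"],0,s["cx"]],[0,s["fy"],s["cy"]],[0,0,1]])
    p=cv2.undistortPoints(np.array(uv,float).reshape(-1,1,2),K,np.array(s["dist_coeffs"]))[:,0]
    R=np.array(s["R"]);d=np.c_[p,np.ones(len(p))]@R
    return -R.T@np.array(s["t"]),d
def cast(s,uv,z):
    c,d=ray(s,uv); return c+d*((z-c[2])/d[:,2])[:,None]
def proj(s,P):
    K=np.array([[s["fx"],0,s["cx"]],[0,s["fy"],s["cy"]],[0,0,1]])
    return cv2.projectPoints(np.array(P,float).reshape(-1,1,3),cv2.Rodrigues(np.array(s["R"]))[0],np.array(s["t"]),K,np.array(s["dist_coeffs"]))[0][:,0]
def crop(s,name,x0,y0,x1,y1,k):
    f=s["frame"][y0:y1,x0:x1,::-1]
    cv2.imwrite(name,cv2.resize(f,None,fx=k,fy=k,interpolation=cv2.INTER_CUBIC))
E
python3 - <<'E'
from station import r
from h import *
import pickle
S={n:r.snapshot(n) for n in("scene","top")}
pickle.dump(S,open("s0.pkl","wb"))
crop(S["top"],"pics/topc.png",105,80,305,275,4)
crop(S["scene"],"pics/scenec.png",50,80,270,280,3)
E
```

```text
(no output)
```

View pics/topc.png

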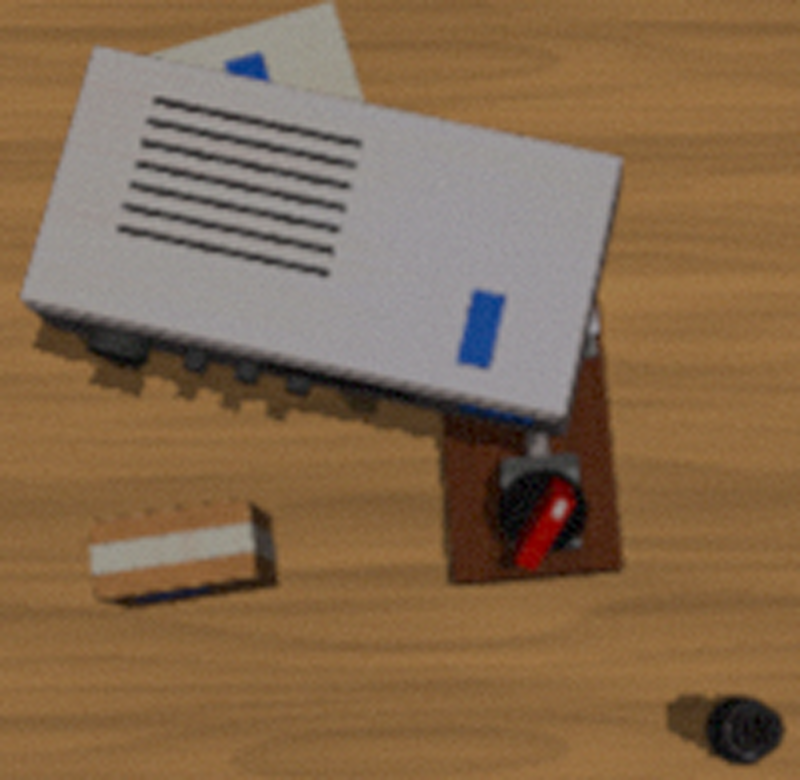

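View pics/scenec.png

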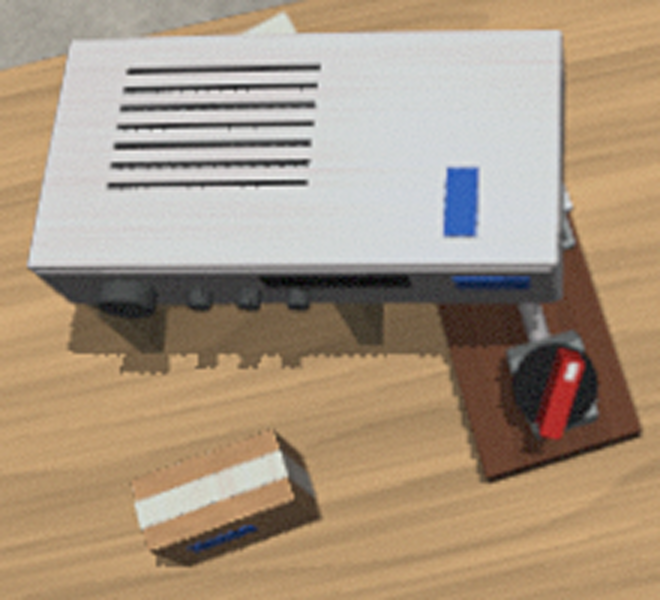

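```bash
python3 - <<'E'
from h import *
import pickle
S=pickle.load(open("s0.pkl","rb"))
T=lambda l:(np.array(l,float)+.5)/4-.5+[105,80]
C=lambda l:(np.array(l,float)+.5)/3-.5+[50,80]
for s,f,amp,brd,knob,fl,cart,grip in((S["top"],T,[(97,47),(622,158),(563,416),(24,298)],[(450,583),(622,570),(603,350)],[(520,567),(570,485)],[(747,728)],[(92,545),(250,502),(256,573),(98,598)],0),
  (S["scene"],C,[(71,41),(560,31),(557,265),(30,268)],[(488,480),(640,434),(580,240)],[(550,435),(575,350)],None,[(133,484),(275,433),(292,502),(152,552)],0)):
    A=cast(s,f(amp),.19)[:,:2];print("amp",A.round(3).tolist(),A.mean(0).round(4),"L",[np.linalg.norm(A[i]-A[(i+1)%4]).round(3) for i in range(4)])
    y=(A[0]-A[1])+(A[3]-A[2]);x=(A[0]-A[3])+(A[1]-A[2]);print(" yaw",np.degrees(np.arctan2(-y[0],y[1])),np.degrees(np.arctan2(x[1],x[0])))
    B=cast(s,f(brd),.025)[:,:2];print("board",B.round(3).tolist(),np.linalg.norm(B[0]-B[1]),np.degrees(np.arctan2(*(B[2]-B[1])[::-1])), "w",np.degrees(np.arctan2(*(B[0]-B[1])[::-1]))-90)
    print("knob@.11",cast(s,f(knob),.12).round(3).tolist())
    if fl: print("fl",cast(s,f(fl),.13))
    print("carton",cast(s,f(cart),.085).round(3).tolist())
E
```

```text
amp [[0.819, 0.311], [0.738, -0.035], [0.565, 0.006], [0.647, 0.351]] [0.6921 0.1586] L [np.float64(0.356), np.float64(0.178), np.float64(0.355), np.float64(0.176)]
 yaw -13.288535353732616 -13.254945531134226
board [[0.475, 0.091], [0.482, -0.035], [0.648, -0.024]] 0.12602354633251578 3.7438609735361066 w 3.3705629306526674
knob@.11 [[0.476, 0.037, 0.12], [0.531, 0.003, 0.12]]
fl [[ 0.36696754 -0.11083566  0.13      ]]
carton [[0.5, 0.333, 0.085], [0.528, 0.226, 0.085], [0.478, 0.22, 0.085], [0.463, 0.328, 0.085]]
amp [[0.818, 0.314], [0.737, -0.033], [0.564, 0.007], [0.644, 0.352]] [0.6908 0.1601] L [np.float64(0.356), np.float64(0.178), np.float64(0.355), np.float64(0.178)]
 yaw -13.13225408874735 -12.711587233853484
board [[0.472, 0.088], [0.481, -0.032], [0.648, -0.023]] 0.12023662995385695 3.067033527764948 w 4.0289845894120475
knob@.11 [[0.472, 0.035, 0.12], [0.527, 0.005, 0.12]]
carton [[0.512, 0.334, 0.085], [0.527, 0.227, 0.085], [0.474, 0.222, 0.085], [0.461, 0.326, 0.085]]
```

```bash
cat >> h.py <<'E'
from scipy.spatial.transform import Rotation as Ro
PIN=np.array([.744,.097])
def rb(th): 
    t=np.radians(th); return np.array([[np.cos(t),-np.sin(t),0],[np.sin(t),np.cos(t),0],[0,0,1]])
def bpt(th,x,y,z): return np.r_[PIN,0]+rb(th)@np.array([x,y,z])
def pushpose(th,gap,flip,bx=-.24,z=.011,tilt=30):
    R=rb(th); t=np.radians(tilt)
    zt=R@[0,np.sin(t),-np.cos(t)]; yt=flip*R[:,0]; xt=np.cross(yt,zt)
    tip=bpt(th,bx,-.115-.0087-gap,z)
    return tip-.182*zt, Ro.from_matrix(np.c_[xt,yt,zt]).as_euler('xyz',degrees=True)
E
python3 - <<'E'
from station import r
from h import *
for fl in(1,-1):
  for th,g in((3.5,.025),(-13,0)):
    p,o=pushpose(th,g,fl); print(fl,th,p.round(3),o.round(1),r.inverse_kinematics(p,o), r.inverse_kinematics(p+[0,0,.15],o))
E
```

```text
1 3.5 [ 0.519 -0.157  0.169] [180.  -30.   93.5] [-28.01859626   7.76242955  94.44939707  25.29970675  94.14527882
 -33.34599141] [-28.01859626   1.95447539  84.89334058  26.62239414 107.97568572
 -26.50940643]
1 -13 [ 0.462 -0.058  0.169] [180. -30.  77.] [-21.70297398  -9.70942409 111.71169145  29.80488827  83.91013668
 -13.50134863] [-21.70297398 -15.74820289 101.19656503  29.96421022  98.28766138
  -5.27337756]
-1 3.5 [ 0.519 -0.157  0.169] [-180.    30.   -86.5] [-28.01859626   7.76242955  94.44939707  25.29970675  94.14527882
 146.65400859] None
-1 -13 [ 0.462 -0.058  0.169] [-180.   30. -103.] None None
```

```bash
python3 - <<'E'
from station import r
from h import *
r.grab(10)
p,o=pushpose(3.5,.025,1)
r.reach(p+[0,0,.15],o)
r.servo_line(p,speed=.12)
s=r.snapshot("top"); crop(s,"pics/t1.png",180,100,340,300,3)
s=r.snapshot("wrist"); cv2.imwrite("pics/w1.png",s["frame"][:,:,::-1])
q=r.sense();print(q["clock"],q["contact_force"],q["opening"])
E
```

```text
5.2083 [-0.19291043  0.54955267  0.33685101] 0.00032272392328834977
```

View pics/t1.png

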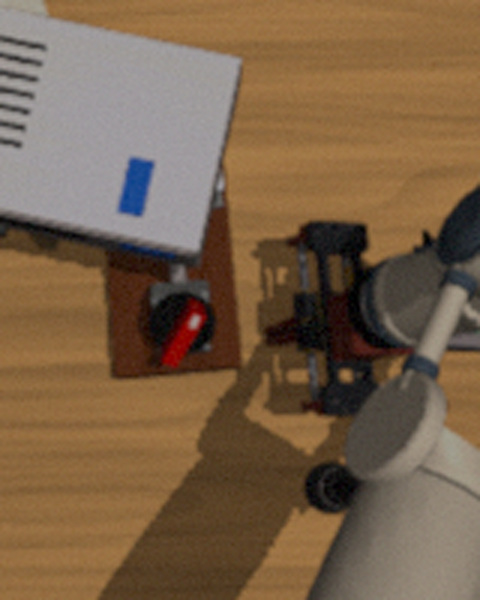

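View pics/w1.png

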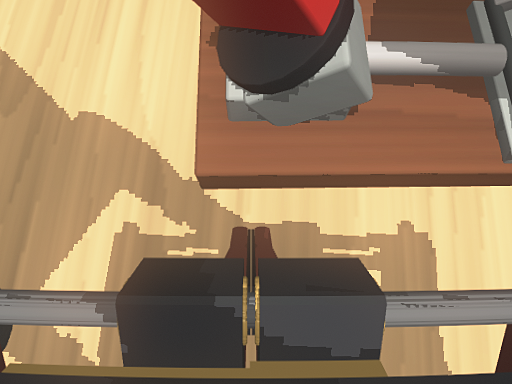

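The wrist view shows the closed fingers (245,240), about 25 mm short of the board's outer side, and clear of the knob and flashlight. Pushing now.

```bash
python3 - <<'E'
from station import r
from h import *
p,o=pushpose(3.5,.003,1); r.servo_line(p,o,speed=.05)
for th in(1,-2,-5,-8,-10):
    p,o=pushpose(th,0,1); r.servo_line(p,o,speed=.05)
    q=r.sense();print(th,q["clock"],q["contact_force"].round(1))
s=r.snapshot("top"); crop(s,"pics/t2.png",180,100,340,300,3)
s2=r.snapshot("scene"); crop(s2,"pics/s2.png",130,80,330,280,3)
E
```

```text
1 6.275 [-2.3 -3.   0.1]
-2 6.7583 [-2.8 -3.6  0.7]
-5 7.2417 [-2.9 -2.7  0.1]
-8 7.725 [-3.  -3.7 -0.1]
-10 8.1 [-3.1 -2.  -0.1]
```

View pics/t2.png

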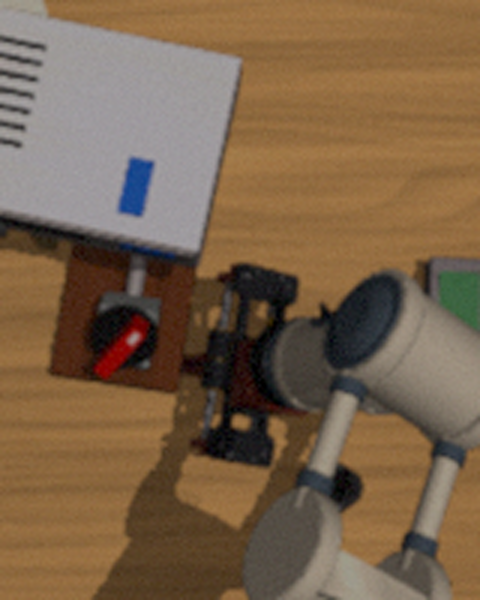

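View pics/s2.png

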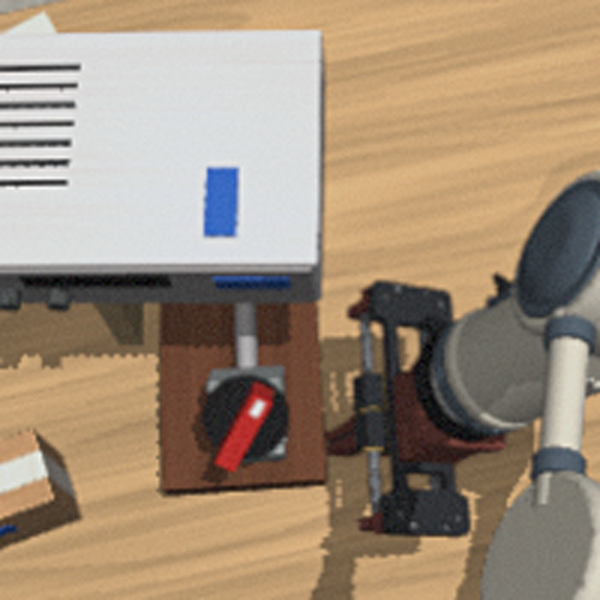

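```bash
python3 - <<'E'
from h import *
import pickle
S=pickle.load(open("s0.pkl","rb"))
f=lambda l,o:(np.array(l,float)+.5)/3-.5+o
for s,l,o in((S["top"],[(50,374),(180,391),(70,256)],(180,100)),(S["scene"],[(164,492),(326,482),(161,320)],(130,80))):
    B=cast(s,f(l,o),.025)[:,:2]; print(B.round(4).tolist(),np.degrees(np.arctan2(*(B[0]-B[1])[::-1]))-90,np.degrees(np.arctan2(*(B[2]-B[0])[::-1])),np.linalg.norm(B[0]-B[1]))
    for th in(-10,-11,-13): print(th,bpt(th,-.27,-.115,0)[:2],bpt(th,-.27,.01,0)[:2])
    k=0
E
```

```text
[[0.479, 0.1517], [0.4603, 0.0255], [0.5957, 0.133]] -8.418378217632508 -9.091555703742817 0.12754770765422513
-10 [0.45813237 0.03063212] [0.47983839 0.15373309]
-11 [0.45701763 0.0356313 ] [0.48086875 0.1583347 ]
-13 [0.45505071 0.04568423] [0.48316959 0.16748049]
[[0.4776, 0.1514], [0.4575, 0.0307], [0.6136, 0.1297]] -9.45403646137568 -9.074175684692317 0.12232569738660384
-10 [0.45813237 0.03063212] [0.47983839 0.15373309]
-11 [0.45701763 0.0356313 ] [0.48086875 0.1583347 ]
-13 [0.45505071 0.04568423] [0.48316959 0.16748049]
```

```bash
python3 - <<'E'
from station import r
from h import *
import pickle
for th in(-12,-13.7):
    p,o=pushpose(th,0,1); r.servo_line(p,o,speed=.04)
q=r.sense();print(q["clock"],q["contact_force"].round(1))
p,o=pushpose(-13.7,.03,1); r.servo_line(p,o,speed=.1)
p[2]+=.17; r.servo_line(p,o,speed=.25)
r.let_go()
S={n:r.snapshot(n) for n in("scene","top","wrist")}; pickle.dump(S,open("s3.pkl","wb"))
crop(S["top"],"pics/t3.png",180,100,340,300,3)
crop(S["scene"],"pics/s3.png",130,80,330,280,3)
cv2.imwrite("pics/w3.png",S["wrist"]["frame"][:,:,::-1])
print(r.sense()["clock"])
E
```

```text
9.025 [-2.  -4.1 -0.9]
11.8333
```

View pics/t3.png

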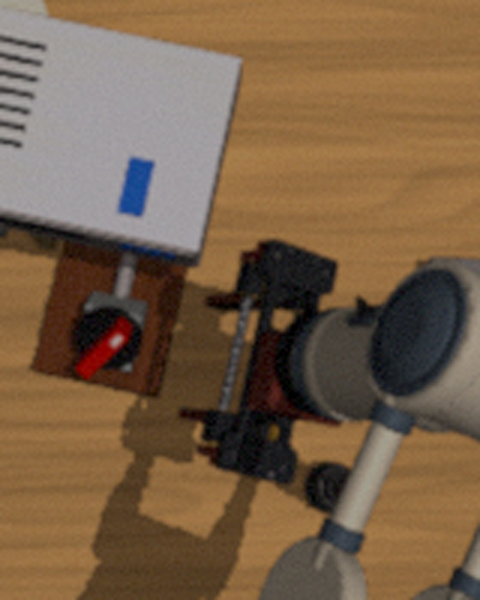

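View pics/s3.png

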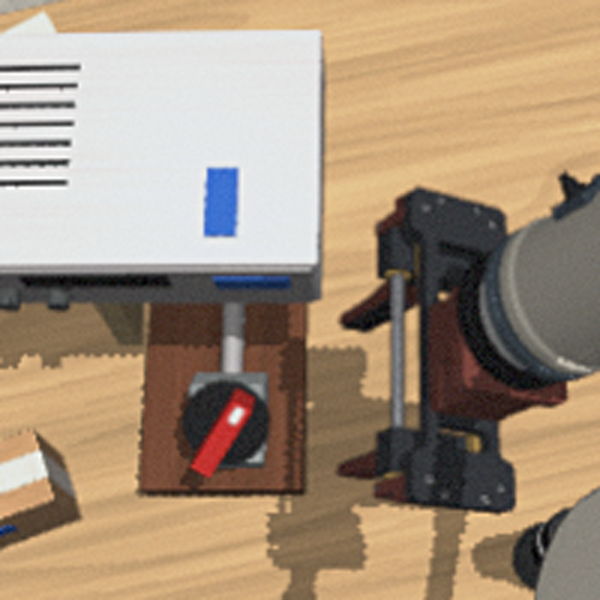

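View pics/w3.png

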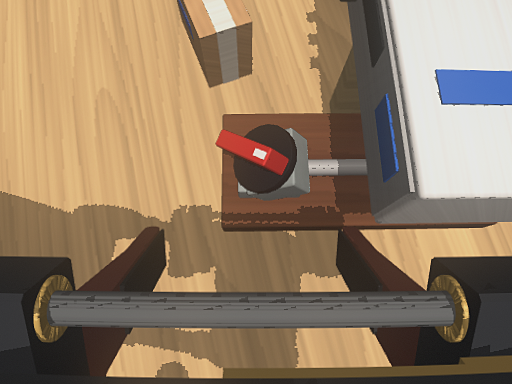

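```bash
python3 - <<'E'
from h import *
import pickle
S=pickle.load(open("s3.pkl","rb"))
f=lambda l,o:(np.array(l,float)+.5)/3-.5+o
for s,l,o in((S["top"],[(33,368),(158,396),(63,250)],(180,100)),(S["scene"],[(140,490),(304,493),(151,325)],(130,80))):
    B=cast(s,f(l,o),.025)[:,:2]; print(B.round(4).tolist(),np.degrees(np.arctan2(*(B[0]-B[1])[::-1]))-90,np.degrees(np.arctan2(*(B[2]-B[0])[::-1])),np.linalg.norm(B[0]-B[1]))
w=S["wrist"]; B=cast(w,[(222,219),(223,114)],.025);print("wrist corners",B.round(4).tolist(), np.degrees(np.arctan2(*(B[1]-B[0])[1::-1]))-90)
print("amp wrist bottom corner?",cast(w,[(415,196)],.19))
for th in(-12,-13,-14): print(th,bpt(th,-.27,-.115,0)[:2],bpt(th,-.27,.01,0)[:2])
A=[];b=[]
for n in S:
    s=S[n];h=cv2.cvtColor(s["frame"],cv2.COLOR_RGB2HSV)
    m=(((h[...,0]<6)|(h[...,0]>174))&(h[...,1]>190)&(h[...,2]>110)).astype(np.uint8)
    if n=="wrist": m[200:]=0
    k,lab,st,ce=cv2.connectedComponentsWithStats(cv2.morphologyEx(m,cv2.MORPH_CLOSE,np.ones((5,5))))
    i=1+st[1:,4].argmax(); c=cv2.findContours((lab==i).astype(np.uint8),0,2)[0][0]
    print(n,st[i],cv2.minAreaRect(c))
    u=cv2.minAreaRect(c)[0]; o,d=ray(s,[u]); d=d[0]/np.linalg.norm(d[0]); P=np.eye(3)-np.outer(d,d)
    A.append(P);b.append(P@o)
    for z in (.09,.1,.11): print(cast(s,[u],z).round(4))
print("tri3",np.linalg.solve(sum(A),sum(b)),"tri2",np.linalg.solve(sum(A[:2]),sum(b[:2])),np.linalg.solve(A[0]+A[2],b[0]+b[2]))
crop(w,"pics/w3c.png",200,90,330,230,5)
E
```

```text
[[0.4851, 0.1683], [0.4559, 0.0469], [0.6019, 0.14]] -13.568630277927454 -13.60542616616179 0.12479516748810848
[[0.4831, 0.1689], [0.4531, 0.0486], [0.6113, 0.1381]] -14.038807667455927 -13.507123185882344 0.12398475204770311
wrist corners [[0.4588, 0.0572, 0.025], [0.4844, 0.1696, 0.025]] -12.856989873219078
amp wrist bottom corner? [[0.56181905 0.00871943 0.19      ]]
-12 [0.4559903  0.04064918] [0.48197926 0.16291763]
-13 [0.45505071 0.04568423] [0.48316959 0.16748049]
-14 [0.45419914 0.0507349 ] [0.48443937 0.17202187]
scene [194 210  20  29 218] ((204.14707946777344, 224.08824157714844), (7.88893461227417, 29.84075355529785), 30.963754653930664)
[[0.4946 0.0942 0.09  ]]
[[0.4919 0.0935 0.1   ]]
[[0.4892 0.0928 0.11  ]]
top [206 208  16  18  96] ((214.25001525878906, 216.75001525878906), (4.242640495300293, 20.50609588623047), 45.0)
[[0.4928 0.0941 0.09  ]]
[[0.4916 0.0933 0.1   ]]
[[0.4905 0.0925 0.11  ]]
wrist [251 142  21  20 110] ((260.2758483886719, 152.31033325195312), (17.45536231994629, 15.598407745361328), 21.801406860351562)
[[0.5042 0.0906 0.09  ]]
[[0.5029 0.0865 0.1   ]]
[[0.5016 0.0825 0.11  ]]
tri3 [0.49953079 0.09541472 0.07640153] tri2 [0.49150395 0.09331259 0.1013197 ] [0.50347313 0.09705467 0.06977737]
```

View pics/w3c.png

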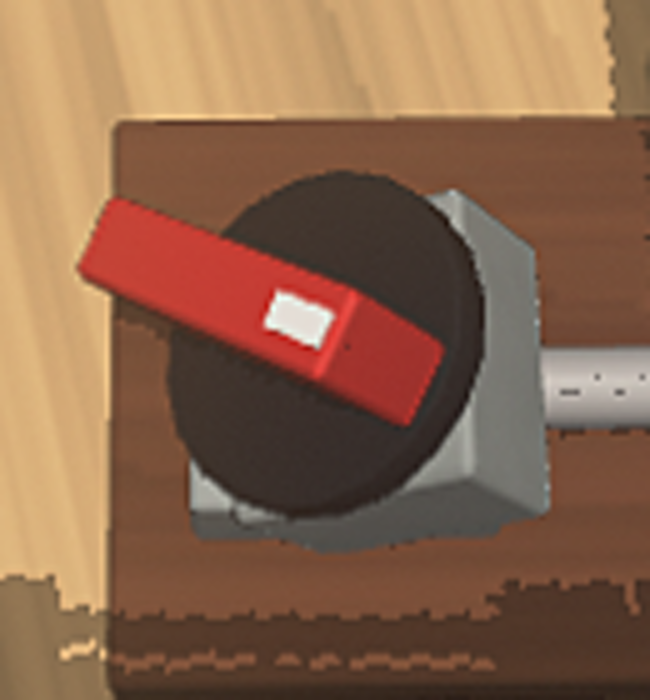

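```bash
python3 - <<'E'
from h import *
import pickle
S=pickle.load(open("s3.pkl","rb"))
wc=(np.array([(118,198),(80,268),(318,378),(356,290)],float)+.5)/5-.5+[200,90]
A={};b={}
for n,u in(("scene",(204.15,224.09)),("top",(214.25,216.75)),("wrist",wc.mean(0))):
    o,d=ray(S[n],[u]); d=d[0]/np.linalg.norm(d[0]); P=np.eye(3)-np.outer(d,d);A[n]=P;b[n]=P@o
for k in(("scene","wrist"),("top","wrist"),("scene","top","wrist")):
    X=np.linalg.solve(sum(A[i] for i in k),sum(b[i] for i in k)); print(k,X.round(4),"board frame",(rb(-13.5).T@(X-np.r_[PIN,0])).round(4), [np.linalg.norm(A[i]@X-b[i]).round(4) for i in k])
# bar-plane: top face plane through X normal n
n=rb(-13.5)@[-np.sin(np.radians(35)),0,np.cos(np.radians(35))]
e1=rb(-13.5)@[np.cos(np.radians(35)),0,np.sin(np.radians(35))]; e2=np.cross(n,e1)
o,d=ray(S["wrist"],wc); Q=o+d*((n@(X-o))/(d@n))[:,None]
print([(np.array([q@e1-X@e1,q@e2-X@e2])*1000).round(1).tolist() for q in Q])
for a,c in((0,3),(1,2),(1,0),(2,3)):
    v=Q[c]-Q[a]; print(np.linalg.norm(v),np.degrees(np.arctan2(v@e2,v@e1)))
# scene red pixels PCA on plane
s=S["scene"];import cv2
h=cv2.cvtColor(s["frame"],cv2.COLOR_RGB2HSV)
m=((h[...,0]<6)|(h[...,0]>174))&(h[...,1]>190)&(h[...,2]>110)
v,u=np.nonzero(m); k=(u>185)&(u<225)&(v>200)&(v<245)
o,d=ray(s,np.c_[u[k],v[k]]);Q=o+d*((n@(X-o))/(d@n))[:,None]-X
q=np.c_[Q@e1,Q@e2]; q-=q.mean(0); w,V=np.linalg.eigh(q.T@q); print(np.degrees(np.arctan2(V[1,1],V[0,1])),"ext",np.ptp(q@V,axis=0))
E
```

```text
('scene', 'wrist') [0.4906 0.0932 0.1042] board frame [-0.2455 -0.0629  0.1042] [np.float64(0.0002), np.float64(0.0002)]
('top', 'wrist') [0.4907 0.0928 0.1048] board frame [-0.2453 -0.0632  0.1048] [np.float64(0.0004), np.float64(0.0004)]
('scene', 'top', 'wrist') [0.4908 0.0931 0.1042] board frame [-0.2453 -0.0629  0.1042] [np.float64(0.0002), np.float64(0.0004), np.float64(0.0004)]
[[-21.5, 21.1], [-29.6, 10.4], [18.2, -20.2], [25.2, -7.6]]
0.05485609919204325 -31.64954824981817
0.05671459042245118 -32.55738326355287
0.013464116695358916 53.1690819605222
0.014321792461094992 60.893446683980464
149.23887113474493 ext [0.01650348 0.06630777]
```

```bash
cat >> h.py <<'E'
TH=-13.5; TOPC=np.array([.4907,.0931,.1043])
_a=np.radians(35)
N=rb(TH)@[-np.sin(_a),0,np.cos(_a)]; E1=rb(TH)@[np.cos(_a),0,np.sin(_a)]; E2=np.cross(N,E1)
def kpose(ang,back=0.,depth=.024):
    "ang: tool y angle in (E1,E2) deg"
    a=np.radians(ang); y=np.cos(a)*E1+np.sin(a)*E2; z=-N; x=np.cross(y,z)
    return TOPC-depth*N+(.182+back)*N, Ro.from_matrix(np.c_[x,y,z]).as_euler('xyz',degrees=True)
E
python3 - <<'E'
from station import r
from h import *
np.set_printoptions(precision=1,suppress=True)
print(r.sense()["joints"])
for a in(58,-122):
  for bk in(.1,.05,0):
    p,o=kpose(a,bk); print(a,bk,p,r.inverse_kinematics(p,o))
p,o=kpose(48,0);print(r.inverse_kinematics(p,o))
E
```

```text
[-25.1 -16.2  99.5  30.  101.4  -6.6]
58 0.1 [0.3 0.1 0.3] [ 24.  -47.  123.  -21.1  76.  -20.5]
58 0.05 [0.4 0.1 0.3] [ 20.8 -42.7 124.8 -20.3  69.1 -21.3]
58 0 [0.4 0.1 0.2] [ 18.1 -37.  125.7 -19.9  62.  -21.6]
-122 0.1 [0.3 0.1 0.3] None
-122 0.05 [0.4 0.1 0.3] None
-122 0 [0.4 0.1 0.2] None
[ 18.1 -37.  125.7 -19.9  62.  -11.6]
```

```bash
python3 - <<'E'
from station import r
from h import *
import pickle
p,o=kpose(58,.08); r.reach(p,o)
s=r.snapshot("wrist"); cv2.imwrite("pics/w4.png",s["frame"][:,:,::-1]); pickle.dump(s,open("w4.pkl","wb"))
q=r.sense();print(q["clock"],q["joints"].round(1))
print("expected top centre px",proj(s,TOPC),"ends",proj(s,[TOPC+.03*(np.cos(a)*E1+np.sin(a)*E2) for a in np.radians([-32,148])]))
E
```

```text
12.8417 [ 22.5 -45.4 123.7 -20.6  73.3 -20.8]
expected top centre px [[250.20751239 214.87801901]] ends [[250.27436743 256.44475286]
 [250.13680358 170.386033  ]]
```

View pics/w4.png

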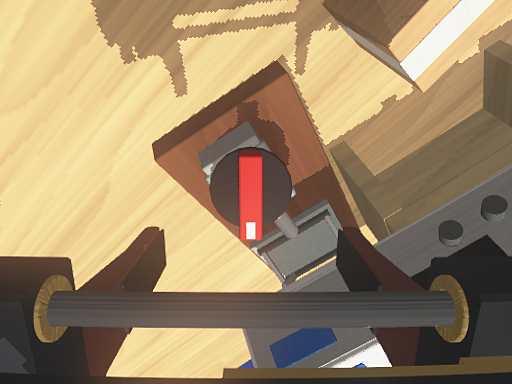

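```bash
python3 - <<'E'
from station import r
from h import *
import pickle
s=pickle.load(open("w4.pkl","rb")); crop(s,"pics/w4c.png",180,120,330,270,5)
q=r.sense(); p,o=kpose(58,.08); print(q["tcp_pos"],p,q["orientation"],o)
s2=r.snapshot("wrist"); print(np.abs(s2["t"]-s["t"]).max()); C=-s["R"].T@s["t"]; Rt=Ro.from_euler('xyz',q["orientation"],degrees=True).as_matrix()
print("cam in tool",Rt.T@(C-q["tcp_pos"]), (Rt.T@s["R"].T).round(3))
s3=pickle.load(open("s3.pkl","rb"))
for n in("scene","top","wrist"): print(n,proj(s3[n],[TOPC]+[TOPC+.03*(np.cos(a)*E1+np.sin(a)*E2) for a in np.radians([-32,148])]))
for n in("scene",):
    t=r.snapshot(n); crop(t,"pics/s4.png",130,80,330,280,3)
E
```

```text
[0.35835228 0.12442089 0.29947759] [0.35796062 0.1249679  0.29925819] [159.65514012  29.02394945 129.02731458] [159.64245363  29.10557545 129.16271986]
0.00013789816899664742
cam in tool [0.06899487 0.00022964 0.02057159] [[ 0.001 -0.968 -0.251]
 [ 1.     0.001  0.002]
 [-0.002 -0.251  0.968]]
scene [[204.21407509 224.08040734]
 [211.49537325 212.57620882]
 [197.09341599 235.3447201 ]]
top [[214.18652059 216.91304388]
 [221.27695028 210.0715909 ]
 [207.2359057  223.61934624]]
wrist [[243.57025198 146.10180612]
 [271.24919064 157.74824053]
 [219.42387556 135.97476101]]
```

View pics/w4c.png

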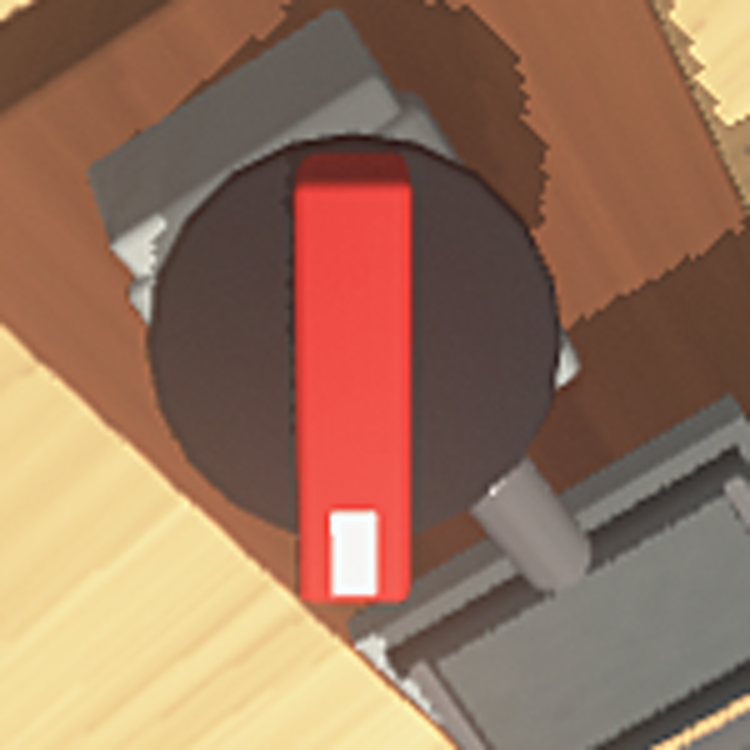

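```bash
python3 - <<'E'
from h import *
import pickle
s=pickle.load(open("w4.pkl","rb"))
print(proj(s,[bpt(TH,-.27,-.115,.025),bpt(TH,-.27,.01,.025)]))
print(cast(s,[(154,147),(281,62)],.025))
print(s["dist_coeffs"],s["fx"],s["fy"],s["cx"],s["cy"])
E
```

```text
[[150.72195337 161.88574014]
 [286.30977558  73.60454613]]
[[0.44783408 0.06090319 0.025     ]
 [0.47338372 0.17227753 0.025     ]]
[-0.05397193  0.          0.          0.          0.        ] 341.6907335486177 341.6907335486177 250.65867557900395 197.23980185414413
```

View pics/s4.png

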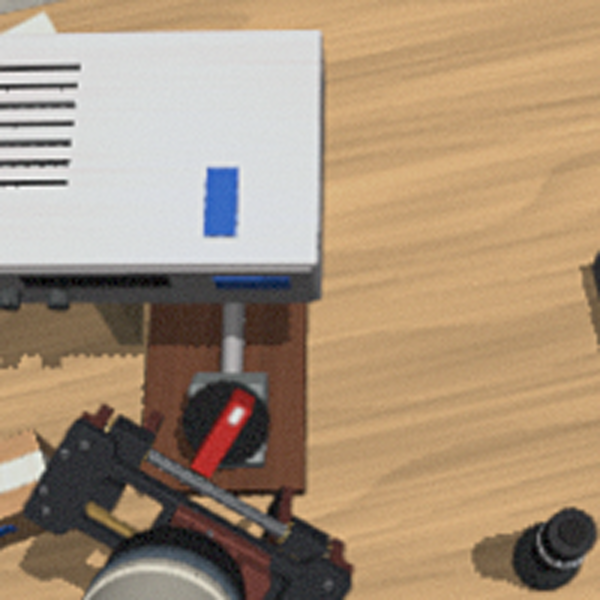

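```bash
python3 - <<'E'
from station import r
from h import *
import pickle
s=r.snapshot("wrist");q=r.sense(); Rt=Ro.from_euler('xyz',q["orientation"],degrees=True).as_matrix()
pts=[q["tcp_pos"]+Rt@np.array([x,y,.182]) for y in(-.0575,-.044,.044,.0575) for x in(-.01,.01)]
print("wrist",proj(s,pts).round(1).tolist())
for n,o in(("scene",(130,80)),("top",(180,100))):
    t=r.snapshot(n); f=t["frame"].copy()
    f=cv2.resize(f[o[1]:o[1]+200,o[0]:o[0]+160,::-1],None,fx=4,fy=4,interpolation=cv2.INTER_CUBIC)
    f=np.ascontiguousarray(f)
    for p in proj(t,pts+[TOPC]): cv2.circle(f,tuple(int(v) for v in ((p-o+.5)*4-.5)),2,(0,255,0),-1)
    cv2.imwrite(f"pics/{n}5.png",f[200:] if n=="scene" else f[200:])
E
```

```text
wrist [[139.0, 265.7], [135.6, 229.4], [164.8, 265.9], [162.2, 229.5], [334.9, 265.9], [337.5, 229.4], [360.7, 265.7], [364.1, 229.4]]
```

View pics/scene5.png

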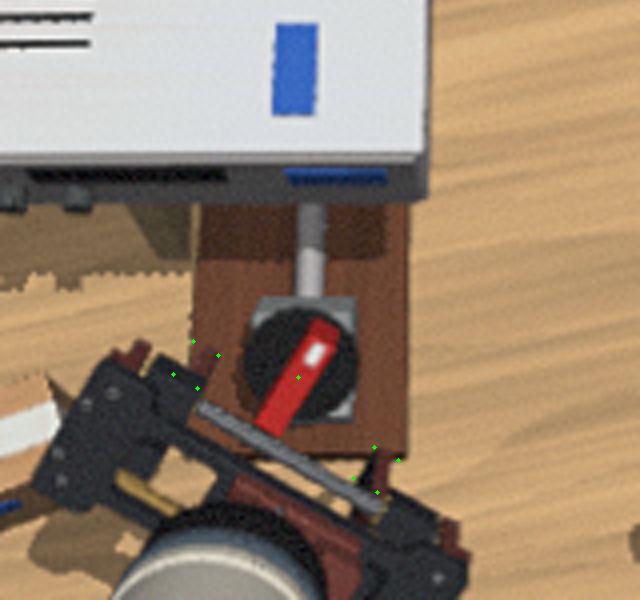

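View pics/top5.png

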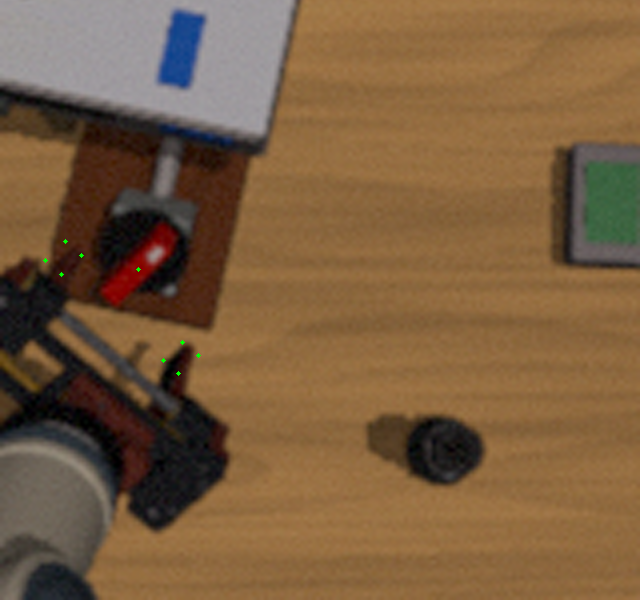

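```bash
python3 - <<'E'
from h import *
import pickle
S=pickle.load(open("s3.pkl","rb")); w4=pickle.load(open("w4.pkl","rb"))
def tri(L):
    A=[];b=[]
    for s,u in L:
        o,d=ray(s,[u]); d=d[0]/np.linalg.norm(d[0]); P=np.eye(3)-np.outer(d,d);A.append(P);b.append(P@o)
    X=np.linalg.solve(sum(A),sum(b)); return X,[round(1000*np.linalg.norm(a@X-c),1) for a,c in zip(A,b)]
W=[];
for nm,a,b in(("white",(267.0,156.4),(250.4,240.)),("other",(219.4,136.2),(250.4,156.6))):
    X,e=tri([(S["wrist"],a),(w4,b)]); print(nm,X.round(4),e); W.append(X)
W=np.array(W); v=W[0]-W[1]; print("len",np.linalg.norm(v),"mid",W.mean(0),"n.v",v@N, "ang",np.degrees(np.arctan2(v@E2,v@E1)))
u=(204.15,224.09);M3=(np.array((267,156.4))+(219.4,136.2))/2;M4=(250.4,198.3)
for L in([(S["scene"],u),(w4,M4)],[(S["top"],(214.25,216.75)),(w4,M4)],[(S["scene"],u),(S["wrist"],M3)],[(S["scene"],u),(S["top"],(214.25,216.75)),(S["wrist"],M3),(w4,M4)]): print(tri(L))
E
```

```text
white [0.5059 0.0784 0.1088] [np.float64(0.1), np.float64(0.1)]
other [0.4742 0.118  0.0798] [np.float64(0.1), np.float64(0.1)]
len 0.058445819435089454 mid [0.49003074 0.09818081 0.09432065] n.v 0.0007817978855438751 ang -32.130621519646965
(array([0.49585572, 0.09507571, 0.08699842]), [np.float64(0.8), np.float64(0.8)])
(array([0.49364771, 0.09539668, 0.08890224]), [np.float64(1.4), np.float64(1.4)])
(array([0.49055396, 0.09315158, 0.10420746]), [np.float64(0.2), np.float64(0.2)])
(array([0.49254961, 0.09588024, 0.09199779]), [np.float64(2.3), np.float64(1.9), np.float64(2.6), np.float64(1.8)])
```

```bash
cat >> h.py <<'E'
TOPC=np.array([.4922,.0962,.0935])
E
python3 - <<'E'
from station import r
from h import *
np.set_printoptions(precision=3,suppress=True)
q=r.sense(); Rt=Ro.from_euler('xyz',q["orientation"],degrees=True).as_matrix()
print("TOPC in tool",Rt.T@(TOPC-q["tcp_pos"]))
p,o=kpose(58,.03); r.servo_line(p,o,speed=.1)
q=r.sense(); Rt=Ro.from_euler('xyz',q["orientation"],degrees=True).as_matrix()
print(Rt.T@(TOPC-q["tcp_pos"]))
s=r.snapshot("wrist"); cv2.imwrite("pics/w6.png",s["frame"][:,:,::-1])
print(proj(s,[TOPC]+[TOPC+.03*(np.cos(a)*E1+np.sin(a)*E2) for a in np.radians([-32,148])]))
E
```

```text
TOPC in tool [0.007 0.001 0.247]
[ 0.    -0.     0.188]
[[249.544 242.906]
 [249.583 293.796]
 [249.505 187.178]]
```

View pics/w6.png

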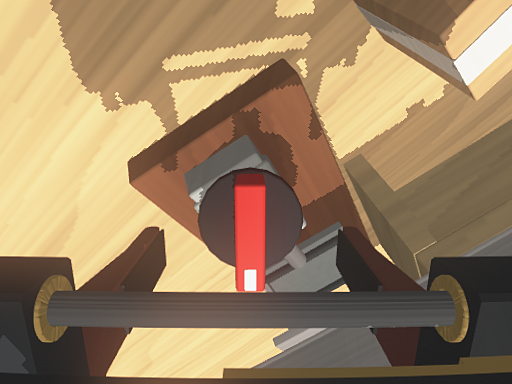

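```bash
python3 - <<'E'
from station import r
from h import *
np.set_printoptions(precision=3,suppress=True)
r.wait(.2); q0=r.sense(); print(q0["contact_force"],q0["torque"])
p,o=kpose(58,0,.022); r.servo_line(p,o,speed=.05)
q=r.sense(); print(q["contact_force"],q["torque"])
s=r.snapshot("wrist"); cv2.imwrite("pics/w7a.png",s["frame"][:,:,::-1])
r.grab(6); r.wait(.2)
q=r.sense(); print(q["opening"],q["contact_force"],q["torque"],q["clock"])
s=r.snapshot("wrist"); cv2.imwrite("pics/w7.png",s["frame"][:,:,::-1])
s=r.snapshot("scene"); crop(s,"pics/s7.png",130,80,330,280,3)
E
```

```text
[-0.034 -0.151  0.129] [0.081 0.124 0.012]
[ 0.309 -0.349  0.316] [ 0.01   0.136 -0.039]
0.01579957186287775 [-2.132 -1.163  0.558] [-0.081  0.278 -0.016] 16.1417
```

View pics/w7.png

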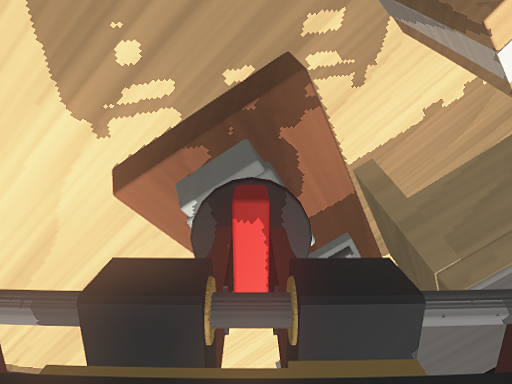

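View pics/s7.png

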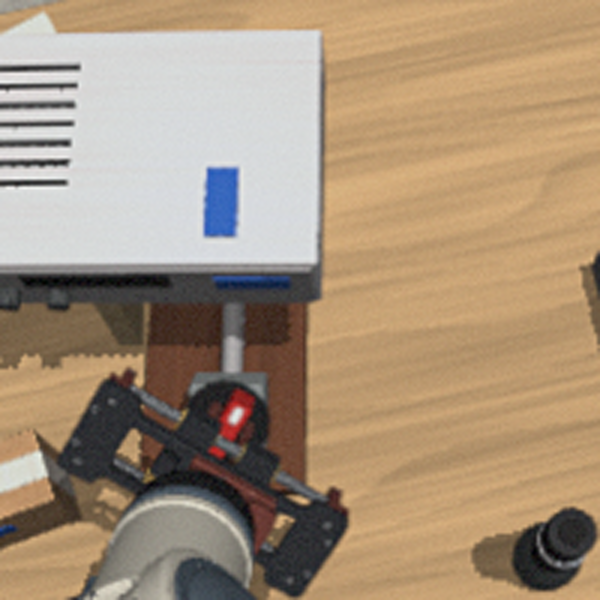

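```bash
cat >> h.py <<'E'
def knobturn(r,d):
    j=np.array(r.sense()["joints"],float) if False else knobturn.j
    j=j.copy(); j[5]+=d; r.move_joints(list(j)); knobturn.j=j
    q=r.sense(); return q
E
python3 - <<'E'
from station import r
from h import *
import json
np.set_printoptions(precision=3,suppress=True)
r.grab(50); r.wait(.2)
q=r.sense(); print(q["opening"],q["contact_force"],q["torque"]@N,q["joint_torque"][5],q["clock"])
knobturn.j=np.array(q["joints"]); 
for i in range(12):
    q=knobturn(r,5)
    print((i+1)*5,round(q["clock"],2),q["contact_force"],"tN %.3f j6 %.3f"%(q["torque"]@N,q["joint_torque"][5]),q["joints"][5].round(2),round(q["opening"],4))
json.dump(list(knobturn.j),open("j.json","w"))
s=r.snapshot("wrist"); cv2.imwrite("pics/w8.png",s["frame"][:,:,::-1])
E
```

```text
0.015780452939235436 [-3.335 -2.082  1.031] 0.13082470490266093 0.1595687074586749 16.6583
5 16.91 [-4.667 -3.032  1.986] tN -0.239 j6 0.149 -15.71 0.0158
10 17.16 [-6.424 -1.934  2.364] tN -0.187 j6 0.039 -10.71 0.0156
15 17.41 [-6.998 -3.691  3.004] tN -0.147 j6 0.044 -5.71 0.0157
20 17.66 [-8.657 -3.649  2.783] tN -0.170 j6 0.048 -0.71 0.0162
25 17.91 [-8.221 -3.399  3.399] tN -0.178 j6 0.053 4.29 0.0158
30 18.16 [-11.33   -3.26    4.537] tN -0.171 j6 0.057 9.29 0.0158
35 18.41 [-11.535  -3.947   4.668] tN -0.127 j6 0.060 14.29 0.0157
40 18.66 [-13.615  -4.232   4.553] tN -0.124 j6 0.063 19.29 0.0155
45 18.91 [-14.951  -3.927   5.626] tN -0.141 j6 0.066 24.29 0.0154
50 19.16 [-16.416  -3.568   5.996] tN -0.143 j6 0.068 29.29 0.0157
55 19.41 [-16.966  -4.552   7.019] tN -0.176 j6 0.070 34.29 0.0158
60 19.66 [-18.072  -4.281   7.316] tN -0.113 j6 0.071 39.29 0.0159
```

View pics/w8.png

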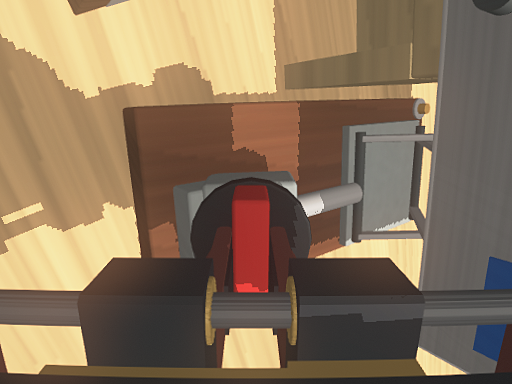

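```bash
python3 - <<'E'
from station import r
from h import *
import json
np.set_printoptions(precision=2,suppress=True)
D=lambda v:np.array([v@E1,v@E2,v@N])
r.let_go(); r.wait(.2); q=r.sense(); print("open",D(q["contact_force"]),q["torque"]@N,q["clock"])
b=D(q["contact_force"])
p0=q["tcp_pos"]; o=q["orientation"]
print("nominal dev (E1,E2,N) mm",D(p0-kpose(0,0,.022)[0])*1000)
s=r.snapshot("wrist"); cv2.imwrite("pics/w9.png",s["frame"][:,:,::-1])
p=p0+.002*N
r.servo_line(p,o,speed=.02)
for k in range(1):
    r.grab(5); r.wait(.2); q=r.sense(); print("grip",D(q["contact_force"])-b,q["opening"])
E
```

```text
open [-0.85 -0.44  0.53] 0.008896923883709853 21.0917
nominal dev (E1,E2,N) mm [-0.05 -0.05 -0.03]
grip [-4.85  1.07  5.8 ] 0.01608917706878205
```

View pics/w9.png

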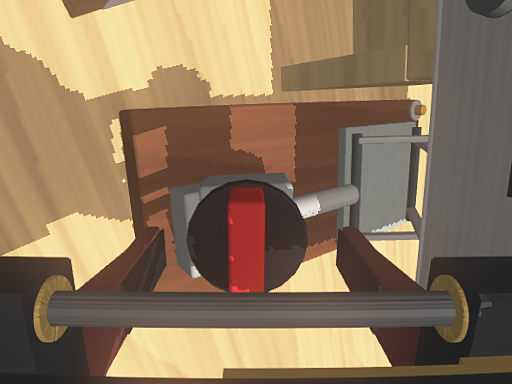

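```bash
python3 - <<'E'
from station import r
from h import *
np.set_printoptions(precision=2,suppress=True)
D=lambda v:np.array([v@E1,v@E2,v@N])
r.let_go(); q=r.sense(); b=D(q["contact_force"])
p=kpose(0,0,.020)[0]-.0018*E1+.0015*E2
r.servo_line(p,speed=.02); r.wait(.2)
r.grab(5); r.wait(.2); q=r.sense(); print("grip5",D(q["contact_force"])-b,q["opening"])
r.grab(50); r.wait(.2); q=r.sense(); print("grip50",D(q["contact_force"])-b,D(q["torque"]),q["opening"],q["clock"])
s=r.snapshot("wrist"); cv2.imwrite("pics/w10.png",s["frame"][:,:,::-1])
s=r.snapshot("scene"); crop(s,"pics/s10.png",130,80,330,280,3)
E
```

```text
grip5 [-2.22  0.21  2.47] 0.015839781860696022
grip50 [-2.84  0.39  3.52] [-0.03  0.68  0.  ] 0.015504727456844211 26.05
```

View pics/s10.png

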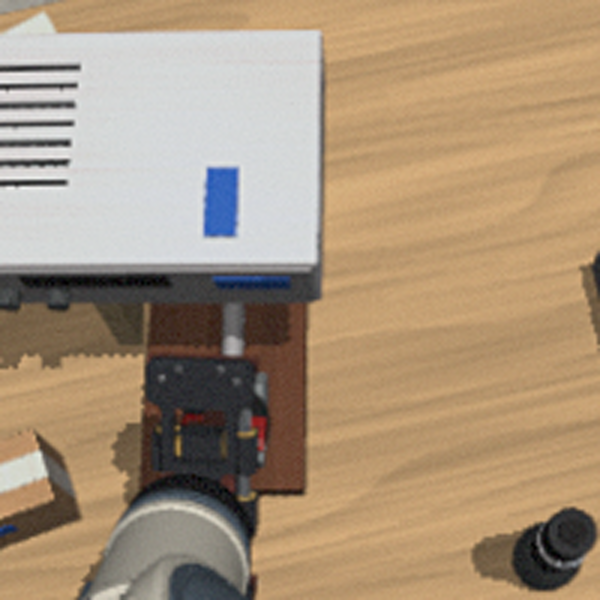

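```bash
cat > turn.py <<'E'
from station import r
from h import *
import sys
n=int(sys.argv[1]); st=float(sys.argv[2])
D=lambda v:np.array([v@E1,v@E2,v@N])
q=r.sense(); knobturn.j=np.array(q["joints"]); knobturn.j[5]=round(knobturn.j[5],1)
hist=[]
for i in range(n):
    knobturn(r,st)
    Q=[]
    for _ in range(3): Q.append(r.sense()); r.wait(.03)
    tn=np.mean([x["torque"]@N for x in Q]); j=np.mean([x["joint_torque"][5] for x in Q]); F=np.mean([D(x["contact_force"]) for x in Q],0)
    print("%.1f clk %.1f tN %.3f j6 %.3f F %s"%(Q[-1]["joints"][5],Q[-1]["clock"],tn,j,F.round(1)))
    hist.append((tn,j))
    if i>=4:
        bt,bj=np.median(hist[1:-1],0)
        if tn<bt-.07 or j>bj+.03: print("STOP"); break
E
python3 turn.py 14 2.5
```

```text
42.3 clk 26.5 tN -0.144 j6 -0.057 F [-2.4 -0.6  3. ]
44.7 clk 26.8 tN -0.140 j6 -0.049 F [-1.9 -0.5  2.5]
47.2 clk 27.2 tN -0.111 j6 -0.043 F [-1.9  0.3  2.7]
49.7 clk 27.5 tN -0.102 j6 -0.042 F [-1.2 -0.1  2.5]
52.2 clk 27.9 tN -0.121 j6 -0.042 F [-2.  -0.1  2.8]
54.7 clk 28.2 tN -0.148 j6 -0.042 F [-1.4  0.2  2.6]
57.2 clk 28.6 tN -0.113 j6 -0.042 F [-0.4  0.1  2.2]
59.7 clk 28.9 tN -0.146 j6 -0.042 F [ 0.  -0.1  2.4]
62.2 clk 29.3 tN -0.126 j6 -0.042 F [-0.1  0.2  1.4]
64.7 clk 29.6 tN -0.116 j6 -0.042 F [ 0.1 -0.5  1.6]
67.2 clk 30.0 tN -0.114 j6 -0.042 F [ 0.6 -1.1  1.6]
69.7 clk 30.3 tN -0.135 j6 -0.043 F [ 0.8 -1.2  0.8]
72.2 clk 30.7 tN -0.102 j6 -0.043 F [ 2.1 -1.1  0.6]
74.7 clk 31.0 tN -0.140 j6 -0.044 F [ 1.8 -1.1  0.3]
```

```bash
python3 turn.py 20 2.5
```

```text
77.1 clk 31.4 tN -0.132 j6 -0.034 F [ 2.2 -1.7  0.5]
79.6 clk 31.7 tN -0.122 j6 -0.045 F [ 1.9 -1.8  0.4]
82.1 clk 32.1 tN -0.140 j6 -0.046 F [ 2.7 -1.8  0. ]
84.6 clk 32.4 tN -0.133 j6 -0.047 F [ 2.7 -1.9 -0.3]
87.1 clk 32.8 tN -0.152 j6 -0.048 F [ 2.8 -2.1  0.1]
89.6 clk 33.1 tN -0.120 j6 -0.049 F [ 2.4 -3.  -0.7]
92.1 clk 33.5 tN -0.106 j6 -0.050 F [ 2.6 -2.7 -0.9]
94.6 clk 33.8 tN -0.157 j6 -0.051 F [ 3.5 -3.5 -0.8]
97.1 clk 34.2 tN -0.140 j6 -0.054 F [ 3.7 -3.4 -1.1]
99.6 clk 34.5 tN -0.144 j6 -0.056 F [ 3.4 -3.8 -0.6]
102.1 clk 34.9 tN -0.168 j6 -0.056 F [ 3.6 -3.1 -1.4]
104.6 clk 35.2 tN -0.123 j6 -0.057 F [ 3.7 -2.9 -0.4]
107.1 clk 35.6 tN -0.135 j6 -0.059 F [ 3.3 -3.3 -0.2]
109.6 clk 35.9 tN -0.166 j6 -0.060 F [ 3.9 -2.9 -0.5]
112.1 clk 36.3 tN -0.118 j6 -0.062 F [ 3.5 -3.2 -1. ]
114.6 clk 36.6 tN -0.137 j6 -0.064 F [ 3.4 -3.4 -0.3]
117.1 clk 37.0 tN -0.161 j6 -0.066 F [ 3.7 -3.2 -0.2]
119.6 clk 37.3 tN -0.060 j6 0.005 F [ 3.8 -3.4 -0.1]
STOP
```

```bash
python3 turn.py 3 1; python3 - <<'E'
from station import r
from h import *
import pickle
q=r.sense();print(q["opening"],q["torque"],q["contact_force"],q["joint_torque"].round(3),q["joints"].round(2))
s=r.snapshot("wrist"); cv2.imwrite("pics/w11.png",s["frame"][:,:,::-1])
s=r.snapshot("scene"); crop(s,"pics/s11.png",130,80,330,280,3); S=pickle.load(open("s3.pkl","rb"))
d=cv2.absdiff(s["frame"],S["scene"]["frame"]).max(2)[80:280,50:250]; cv2.imwrite("pics/d11.png",cv2.resize(np.clip(d.astype(int)*4,0,255).astype(np.uint8),None,fx=3,fy=3))
E
```

```text
120.6 clk 37.7 tN 0.214 j6 0.264 F [ 3.8 -3.  -0. ]
121.6 clk 38.0 tN 0.190 j6 0.250 F [ 3.5 -3.  -0. ]
122.6 clk 38.4 tN 0.207 j6 0.249 F [ 3.5 -3.3 -0. ]
0.015784938399145795 [-0.36276997  0.0857588  -0.09125095] [ 2.12550054 -3.87076048  0.66779037] [  1.705 -15.969 -41.26   -0.438  -2.155   0.223] [ 19.04 -36.56 126.28 -20.59  61.37 122.59]
```

View pics/w11.png

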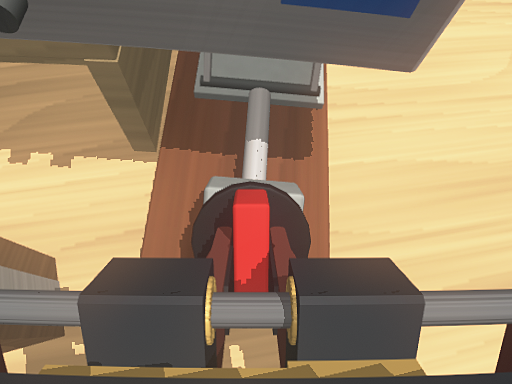

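View pics/d11.png

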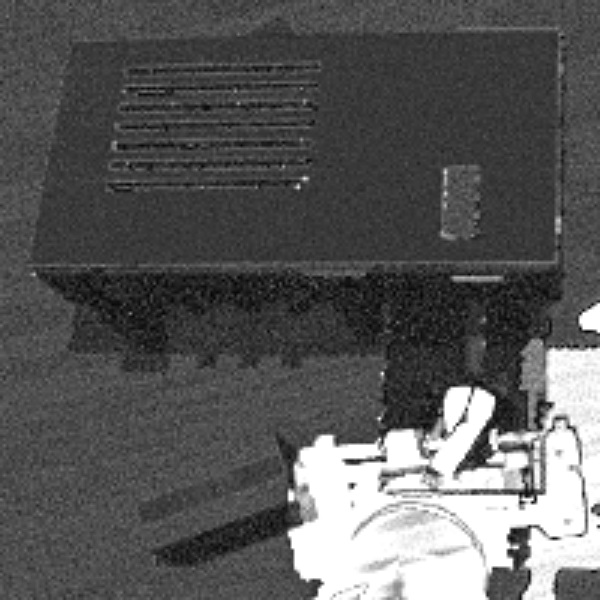

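```bash
cat > lift.py <<'E'
from station import r
from h import *
import pickle
S=pickle.load(open("s0.pkl","rb"))
def sh(a,b,x,y,w,h):
    f=lambda i:cv2.cvtColor(i,cv2.COLOR_RGB2GRAY)[y:y+h,x:x+w].astype(np.float32)
    W=np.eye(2,3,dtype=np.float32)
    cc,W=cv2.findTransformECC(f(a),f(b),W,cv2.MOTION_TRANSLATION,(3,200,1e-6)); return W[:,2].round(3)
for n,R in(("scene",{"right end":(185,80,60,100),"label":(190,125,30,45),"left end":(55,85,110,75)}),("top",{"right end":(205,100,65,90),"label":(212,145,28,32),"left end":(105,85,100,80)})):
    im=r.snapshot(n)
    A=np.array([[.66,.05,.19]]);print(n,"1mm lift =",proj(im,A+[0,0,.001])-proj(im,A),{k:sh(S[n]["frame"],im["frame"],*v).tolist() for k,v in R.items()})
print(r.sense()["clock"])
E
python3 lift.py; python3 turn.py 3 1; python3 lift.py
```

```text
scene 1mm lift = [[-0.05751837 -0.23225978]] {'right end': [-0.2809999883174896, -0.054999999701976776], 'label': [-0.09799999743700027, -0.03099999949336052], 'left end': [-0.06700000166893005, -0.004000000189989805]}
top 1mm lift = [[-0.01900755 -0.11044098]] {'right end': [-0.27300000190734863, -0.07000000029802322], 'label': [-0.050999999046325684, -0.08399999886751175], 'left end': [0.0, -0.02800000086426735]}
38.6
123.6 clk 38.9 tN 0.195 j6 0.249 F [ 3.9 -3.4  0.3]
124.6 clk 39.3 tN 0.213 j6 0.249 F [ 2.9 -3.2  0.5]
125.6 clk 39.6 tN 0.193 j6 0.249 F [ 3.5 -3.   0.3]
scene 1mm lift = [[-0.05751837 -0.23225978]] {'right end': [-0.33399999141693115, -0.17499999701976776], 'label': [-0.17900000512599945, -0.17299999296665192], 'left end': [-0.05400000140070915, -0.08100000023841858]}
top 1mm lift = [[-0.01900755 -0.11044098]] {'right end': [-0.3109999895095825, -0.13199999928474426], 'label': [-0.12800000607967377, -0.10700000077486038], 'left end': [-0.0010000000474974513, -0.05400000140070915]}
39.75
```

```bash
python3 - <<'E'
from station import r
from h import *
r.let_go(); r.wait(.2)
q=r.sense(); print(q["contact_force"].round(2),q["torque"].round(2),q["opening"])
r.servo_line(q["tcp_pos"]+.07*N,speed=.08)
q=r.sense(); r.servo_line(q["tcp_pos"]+[0,0,.03],speed=.08) if r.inverse_kinematics(q["tcp_pos"]+[0,0,.03],q["orientation"]) is not None else print("no up")
j=np.array(r.sense()["joints"]); j[0]-=40; r.move_joints(list(j)); r.wait(.3)
s=r.snapshot("scene"); cv2.imwrite("pics/s12.png",s["frame"][:,:,::-1]); crop(s,"pics/s12c.png",130,80,330,280,3)
s=r.snapshot("top"); cv2.imwrite("pics/t12.png",s["frame"][:,:,::-1])
print(r.sense()["contact_force"].round(2),r.sense()["clock"])
E
python3 lift.py
```

```text
[ 0.09 -0.23  0.42] [0.08 0.22 0.02] 0.08775098950327948
[-1.31 -0.73  1.03] 44.2833
scene 1mm lift = [[-0.05751837 -0.23225978]] {'right end': [-0.33899998664855957, -0.1720000058412552], 'label': [-0.1860000044107437, -0.16899999976158142], 'left end': [-0.06300000101327896, -0.08799999952316284]}
top 1mm lift = [[-0.01900755 -0.11044098]] {'right end': [-0.30399999022483826, -0.14800000190734863], 'label': [-0.11999999731779099, -0.15199999511241913], 'left end': [-0.004000000189989805, -0.0560000017285347]}
44.3833
```

View pics/s12.png

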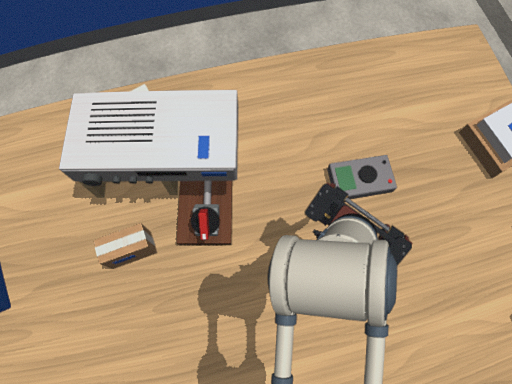

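View pics/s12c.png

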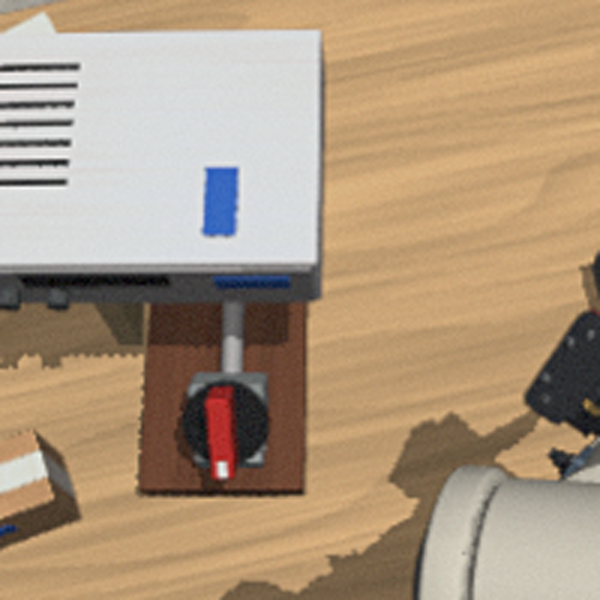

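View pics/t12.png

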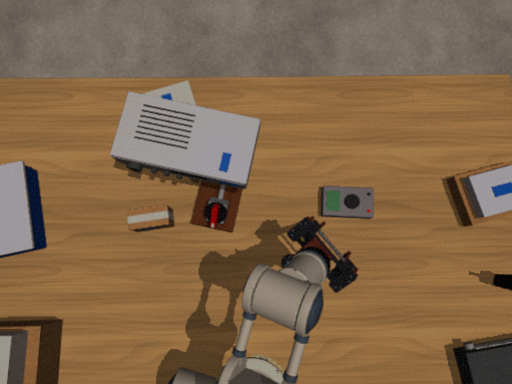

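```bash
python3 - <<'E'
from station import r
from h import *
r.wait(.3); q=r.sense(); R=Ro.from_euler('xyz',q["orientation"],degrees=True).as_matrix()
print(q["tcp_pos"],q["tcp_pos"]+.182*R[:,2],q["contact_force"].round(2),q["joint_vel"].round(2))
s=r.snapshot("wrist"); cv2.imwrite("pics/w12.png",s["frame"][:,:,::-1])
E
```

```text
[ 0.36006808 -0.13376378  0.31251794] [ 0.42219261 -0.21770384  0.16345886] [-0.33  0.05 -0.77] [-0.07 -0.07  0.1  -0.06  0.02 -0.07]
```

View pics/w12.png

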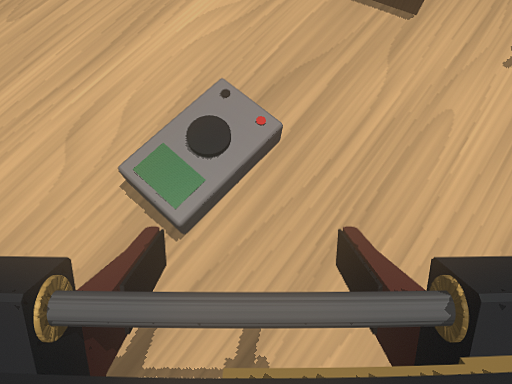

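```bash
python3 - <<'E'
from station import r
from h import *
q=r.sense(); r.servo_line(q["tcp_pos"]+[0,0,.05],speed=.1)
j=np.array(r.sense()["joints"]); j[0]-=45; r.move_joints(list(j)); r.wait(.3)
s=r.snapshot("scene"); cv2.imwrite("pics/s13.png",s["frame"][:,:,::-1])
s=r.snapshot("top"); crop(s,"pics/t13.png",105,80,305,275,4)
print(r.sense()["contact_force"].round(2),r.sense()["clock"])
E
```

```text
[-0.65  0.49  0.69] 47.1167
```

View pics/t13.png

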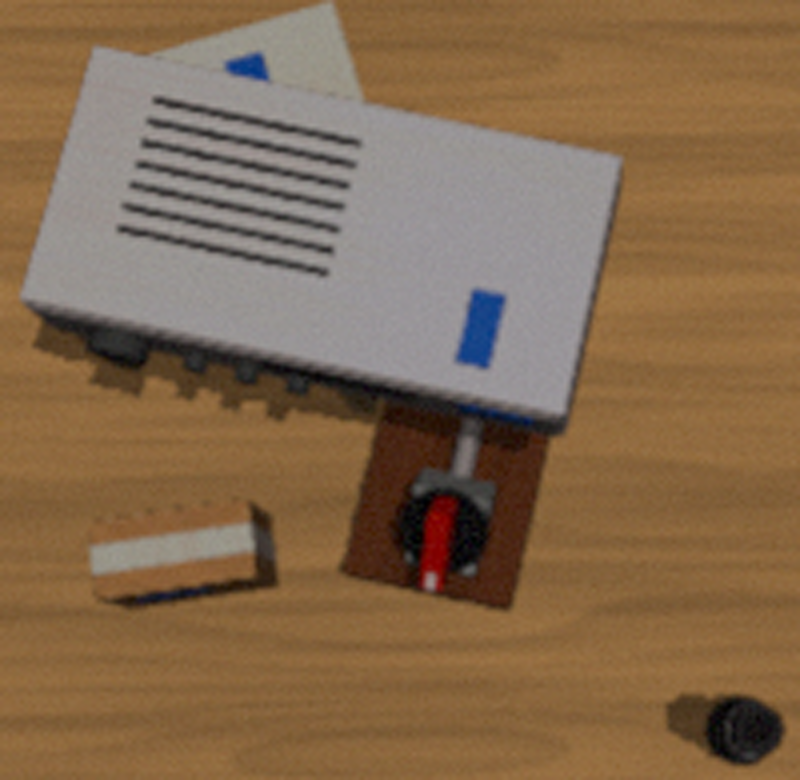

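The flashlight (745,730) and carton are at the same pixels as at the start. The board is square with the amplifier, with its front corners at (342,572) and (512,607), and the arm is clear. Handing in.

```bash
python3 - <<'E'
from station import r
r.hand_in(); print(r.sense()["clock"])
E
```

```text
the job is handed in; nothing more can be done
the job is handed in; nothing more can be done
```

I swung the jack board in with closed fingers, gripped the red knob and turned it clockwise until the platform bore on the amplifier, then let go. I handed in at about 47 s of the 72 s allowed; no verdict is reported.

- **Board:** it stands at about -13.5°, against -13.2° for the amplifier. The platform's centre works out about 8 mm from the overhang point. That comes from the pin position, because the amplifier hides the platform.
- **Contact:** after about 2.4 rad of turning (about 19 mm), the torque on the knob jumped by about 0.33 N m. I turned about 6° further.
- **Lift:** the amplifier's label shifted in the pictures by an amount that puts the lift at roughly 0.7 mm (scene view) to 1.4 mm (top view). It did not change after I let go.
- **Amplifier and bystanders:** the amplifier moved sideways by less than about 1 mm. The flashlight and carton are at their starting pixels, and the multimeter looked undisturbed. The arm was clear of everything at the end.

**Checks that disagreed:**
- My first fix of the knob was about 10 mm too high, because the views did not agree. A second wrist view corrected it before I gripped.
- The first 60° of turning built up about 20 N of side force from a grip about 2 mm off centre. I released, re-centred and gripped again, and the board did not move.
- The sign of the knob torque did not match what I expected, so I relied on the size of the jump and on the lift seen in the pictures.

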